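# Open the push-and-turn safety cap of a wood-finish bottle

## Robot

A 6-joint arm with a two-finger parallel gripper is mounted at the origin on the work surface. World frame = base frame: x ahead of the robot, y to its left, z up, the work surface at z = 0. Lengths are in mm, angles in rad, forces in N, time in s.
With the tool pointing down it reaches from about 400 to 925 mm from the base axis. Payload 12.5 kg.
Tool frame: the origin (TCP) lies at the very end of the fingers, on their centre line; the grasp point (between the pads) lies env.grip_point_offset behind it (env.grip_point_offset is the distance from the TCP to the grasp point, in mm); y points along the fingers, z is the direction in which the jaws open and shut, and the axes are right-handed (so a half turn about y gives the same grasp; the last joint's range is limited). The gripper opens to 95 mm and grips with 3 to 60 N. Pads are 20 mm wide; open, the fingers measure 119 mm over their backs; the gripper's body (75 mm by 180 mm) begins 59 mm behind the grasp point.
Start: joints at [1.137, 0.491, 1.559, -0, 1.092, -0.106], TCP at [201.209, 591.745, 214.661] pointing down, gripper open.
Joint ranges: [-3.1, 3.1], [-0.84, 2.19], [0.05, 2.79], [-1.13, 4.28], [0.06, 2.93], [-2.69, 2.69]. Speed limits (rad/s): [2.22, 2.22, 2.79, 3.14, 3.14, 3.14].

## Interface

Orientations are given as [roll, pitch, yaw] about the fixed x, y, z axes, in that order (R = Rz(yaw) Ry(pitch) Rx(roll)).
In Python, from cell import readout, read_camera, env, nets gives the robot as it stands.
- The arm moves only by the tool apply_moves, never from a script. Its argument "increments" is a list of rows, each a list of 3 entries, a list of its own where there are three numbers: the shift along the tool's x, y, z in cm, then the turn, a rotation vector about the tool's x, y, z in degrees, then the finger opening in cm, from 0 to 9.51. A call has exactly 5 rows; each row shifts and turns the pose as measured when the row begins, along the tool's axes as they then stand; what a row does not reach is not made up. A row lasts 1/8 s, in which the tool goes at most 62.5 mm and 10.7 degrees, less where a joint would pass 70% of its speed; a pose out of reach is approached as far as the arm can. A call with a gripper value outside its range is refused whole. The fingers move at their own pace and stop on an object; the grip force is fixed at half the most. Time passes only in rows, so rows that do not move let the fingers close, or fill a call up. It gives the time, the measured TCP pose, the force and the opening at its end, in the units of the state.
- readout.state(): the state, without advancing time (a new reading comes with each control period).
- read_camera(name): name is "scene" or "side" or "wrist"; returns a dict with "img" (480x640x3 uint8, red, green, blue), "vfov" (degrees; the focal length in pixels is half the picture's height over the tangent of half this angle, whatever the lens; pixels are square), "cx", "cy" (the principal point, pixels), "rvec" (rotation vector, rad) and "tvec" (3), from world to camera coordinates, as OpenCV has them; the wrist camera has in their place "mount" (4x4, takes a point from camera to tool coordinates, whose origin is the TCP and whose axes are the tool frame's). Camera axes: x right, y down, z forward; pixel columns grow to the right and rows downward; lengths in mm; the calibration is good to about 2 mm. The wrist camera is an equidistant fisheye: a pixel r from the principal point sees the ray r / f radians off the axis. A picture is of the moment at which its call begins: read the wrist's pose just before it. There is no depth.
- env.job_done(): hands the job in, once; it reports no verdict.
Trained networks look in a picture, given as the dict that the camera call returned (one of the last four; its "shot" number tells which), for a name from the list of things; names that differ only in an ending like _2 or _b are one class to them, and where a whole thing is asked for, a point or a joint stands for the part that bears it (a point fixed in the world has none). Each returns a list of dicts, best first, with "confidence" (0 to 1); they miss things now and then, are a little off and sometimes report something else, mostly with a low value. They report only what shows in the picture. A call takes as long as a camera call. They do not tell look-alikes from the thing itself.
- nets.look_for(picture, thing): "point" ([x, y, z] in mm, in the coordinates of the camera as it stood for that picture, good to about 4 mm: the middle of the surface that is visible of it).
- nets.mark_of(picture, thing): "point" ([x, y, z] in mm, in the coordinates of the camera as it stood for that picture, good to about 4 mm: a listed point, or the origin of a listed thing).
The state is a dict: "t": time; "joints": joint angles; "qvel": joint speeds; "tau": joint torques, N m; "eef_pos": TCP position; "tcp_rot": TCP orientation; "ft_force": force on the tool from outside, world axes, zero at the start; "moment": the same for the moment, N m; "opening": opening from 0.0 (shut) to 1.0 (fully open).
Only numpy, scipy, OpenCV 4.12 (cv2) and the standard library are available. Lean on these libraries where they do the work, as an engineer would, in place of code of your own. Each camera call takes 0.05 s, during which the arm holds its last target. There are 200 camera calls.

## Task

Open the bottle of wood finish in the bench holder: push its ribbed safety cap down against the spring until it bottoms, turn it anticlockwise while holding it down until it comes free, and lift it off, pressing firmly but without forcing the plastic lock. Then set the cap down flat in the shallow wooden tray, top side still up, well clear of the tray's walls and not dropped, let go of it, and leave everything else on the bench where it is.

Things in the scene. Friction and masses are not known exactly. Their poses are not given: they have to be found in the camera images.
- bottle: White plastic bottle of wood finish with a paper label, 72 mm wide, held fast in a 100 mm square, 30 mm thick pine holder screwed to the bench: it cannot turn or move. Origin: on the bench surface under its axis; z up. Below the cap the bottle is a slim neck, 40 mm wide from 106 to 118 mm above the bench; it widens below that to 72 mm at 86 mm.
- cap: Ribbed grey round push-and-turn safety cap on top of the bottle, loose part: 50 mm outside diameter, 30 mm high, about 30 g. Origin at its centre (half-way up, 15 mm below its flat top, on its axis); z up; x axis parallel to the bottle's x axis while locked. Locked, it has 1 to 2 mm of sideways play.
- neck_seat (a point): Point fixed to the bottle on its axis, 145 mm above the bench: the centre of the locked cap. To free the cap: push it straight down until it bottoms hard on the neck, keep it down, turn it anticlockwise (from above) by about 50 degrees, lift straight off. It is free to rise from about 42 degrees on; at about 60 degrees a solid stop ends the turn.
- lock_ring (a point): Point on the bottle's axis 134 mm above the bench, at the plastic lock ring inside the cap. Its depth differs between bottles and cannot be seen: the cap comes free to turn 3 to 11 mm down and bottoms hard 1.5 mm beyond that. Unpushed, or clockwise, turning is blocked. It breaks if cap and bottle press on one another, down and sideways together, with over 35 N; a push of 15 to 18 N is right.
- spring_top (a point): Point on the bottle's axis 157 mm above the bench, where a sprung grey stopper inside pushes the cap up: about 7 N when locked, plus 0.45 N per mm pushed down (9 to 13 N where the cap bottoms). With the cap off it stands 4 mm higher, 31 mm above the locked cap's lower rim, so lift the cap by 40 mm or more before moving sideways.
- tray: Shallow square open wooden tray, 150 x 150 mm outside, 14 mm high, walls and floor 6 mm thick, empty and fixed to the bench. Origin: centre of its underside, on the bench; its inner floor is 6 mm above; x and y along its sides.
- glue_mid (a point): Bystander: white glue bottle with a small screw cap, about 62 mm wide and 130 mm tall. Point at its centre. Leave it where it is.
- tin_mid (a point): Bystander: flat round steel tin, 60 mm wide, 45 mm tall, on the bench beside the bottle's holder. Point at its centre. Leave it where it is.
- jar_mid (a point): Bystander: amber glass jar with a steel lid, 66 mm wide, 85 mm tall. Point at its centre. Leave it where it is.
- driver_mid (a point): Bystander: screwdriver lying on the bench. Point on the tool. Leave it where it is.
- offcut_mid (a point): Bystander: pine offcut 120 x 45 x 45 mm. Point at its centre. Leave it where it is.
- block_mid (a point): Bystander: small pine block 70 x 35 x 20 mm. Point at its centre. Leave it where it is.
- brush_mid (a point): Bystander: brush lying on the bench. Point on the tool. Leave it where it is.
There are look-alikes about, which are no part of the job. Leave any purple or turquoise look-alike of the cap alone.

How it is judged (in metres and radians):
On the way, in this order (a step that is already met when the one before it is completed fails the run):
1. the cap is pushed down at least 2.5 mm, not yet turned (z of cap in the frame of neck_seat below -0.0025 m and angle between the x axis of cap and the x axis of bottle, either way round below 0.35 rad), for 0.1 s.
2. the cap, still on the neck, is turned out of its lock by at least 0.62 rad (angle between the x axis of cap and the x axis of bottle, either way round above 0.62 rad and distance between cap and neck_seat below 0.015 m), for 0.1 s.
3. the cap is lifted clear of the bottle (distance between cap and neck_seat above 0.035 m), for 0.1 s.
At the end, for the whole second after the job is handed in: The cap lies flat on the tray's inner floor, top side up (within 0.12 rad), its centre within 45 mm of the tray's centre along each side, released and at rest (below 0.02 m/s) (x of cap in the frame of tray between -0.045 and 0.045 m and y of cap in the frame of tray between -0.045 and 0.045 m and z of cap in the frame of tray between 0.016 and 0.026 m and angle between cap's own z axis and vertical below 0.12 rad and linear speed of cap below 0.02 m/s and contact force between the fingers and cap below 0.1 N); the robot touches nothing.
It fails at once if the lock was forced: more than 35 N between cap and bottle (contact force between cap and bottle above 35 N).
It fails at once if the cap was dropped or thrown: it moved faster than 0.6 m/s with no finger on it (linear speed of cap above 0.6 m/s and contact force between the fingers and cap below 0.1 N).
It fails at once if another thing on the bench was moved by more than 30 mm (distance of any of glue_mid, tin_mid, jar_mid, driver_mid, offcut_mid, block_mid, brush_mid from where it was at the start of the episode above 0.03 m).
It also fails if it takes over 70 s, if anything falls off the work surface, if the arm or the gripper's body presses on something with over 40 N, if the wrist force passes 120 N, or if a joint passes its speed limit or range.

## Working session

There is one attempt and no reset: what is moved stays moved. The work goes in short steps, Python scripts to look and compute and a tool call to move; the robot and the scene stay as the last step left them, time stands still between calls to the robot, and variables do not carry over. Pictures are saved under pics/ and viewed, about 8 in all and at most 12, crops included, and the job is handed in when it is done.

Besides the shell and the picture viewer there is one more tool, called after "Request:" by a JSON object that holds its "api" and its "payload", one argument or row to a line. apply_moves: Moves the arm, as the interface text tells. Its arguments: {"type":"object","properties":{"increments":{"type":"array"}},"required":["increments"]}

```bash
ls; mkdir -p pics; cat > h.py <<'E'
import numpy as np,cv2
from scipy.spatial.transform import Rotation as R
from cell import readout,read_camera,env,nets
def cam2w(p,pt,st=None):
    pt=np.array(pt,float)
    if 'mount' in p:
        q=np.array(p['mount'])@np.r_[pt,1]
        return R.from_euler('xyz',st['tcp_rot']).as_matrix()@q[:3]+np.array(st['eef_pos'])
    Rm=cv2.Rodrigues(np.array(p['rvec'],float))[0]
    return Rm.T@(pt-np.array(p['tvec']).ravel())
def proj(p,w):
    f=240/np.tan(np.radians(p['vfov'])/2)
    Rm=cv2.Rodrigues(np.array(p['rvec'],float))[0]
    c=Rm@np.array(w,float)+np.array(p['tvec']).ravel()
    return np.round([p['cx']+f*c[0]/c[2],p['cy']+f*c[1]/c[2]],1)
def pixc(p,c):
    f=240/np.tan(np.radians(p['vfov'])/2)
    if 'mount' in p:
        r=np.hypot(c[0],c[1]);th=np.arctan2(r,c[2]);return np.round([p['cx']+f*th*c[0]/r,p['cy']+f*th*c[1]/r],1)
    return np.round([p['cx']+f*c[0]/c[2],p['cy']+f*c[1]/c[2]],1)
def save(p,n): cv2.imwrite('pics/'+n,p['img'][:,:,::-1])
E
python3 - <<'E'
from h import *
st=readout.state();print({k:np.round(v,3) for k,v in st.items()},env.grip_point_offset)
for n in ['scene','side','wrist']:
    st=readout.state();p=read_camera(n);save(p,n+'0.png')
    for th in ['cap','bottle','neck_seat','tray','tin_mid','glue_mid']:
        for d in nets.mark_of(p,th)[:3]:
            print(n,th,round(d['confidence'],2),np.round(cam2w(p,d['point'],st),1),pixc(p,d['point']))
E
```

```text
pics
{'t': np.float64(0.0), 'joints': array([ 1.137,  0.492,  1.559, -0.   ,  1.092, -0.106]), 'qvel': array([-0.   ,  0.001,  0.001,  0.001,  0.001,  0.001]), 'tau': array([-1.0000e-03, -6.1262e+01, -2.5819e+01,  6.9000e-02,  4.8000e-02,
       -0.0000e+00]), 'eef_pos': array([201.096, 591.508, 214.078]), 'tcp_rot': array([-1.572,  0.   , -0.328]), 'ft_force': array([0.108, 0.653, 0.483]), 'moment': array([-0.004, -0.006,  0.034]), 'opening': np.float64(1.003)} 18.8
scene cap 0.98 [622.6 152.3  12. ] [360.4 290.2]
scene cap 0.81 [510.7 334.5  15.3] [470.4 297.2]
scene cap 0.58 [498.7 209.8 143.1] [424.5 218.2]
scene bottle 0.6 [ 5.018e+02  2.122e+02 -5.000e-01] [417.  274.6]
scene bottle 0.16 [501.5 210.8 131.5] [423.5 223.9]
scene neck_seat 0.79 [507.6 207.1 143.9] [421.  219.6]
scene tray 0.57 [ 472.5 -230.4   -1.1] [267.2 194.2]
scene glue_mid 0.92 [551.2   7.9  66.9] [324.5 223.7]
side cap 0.9 [501.8 209.  143.2] [229.8 197.1]
side cap 0.48 [622.4 143.7  16. ] [296.  246.8]
side cap 0.45 [510.  332.7  19. ] [220.6 219.4]
side bottle 0.75 [503.5 208.   -1.9] [236.9 253.1]
side neck_seat 0.63 [505.1 209.2 147. ] [231.1 195.1]
side tray 0.76 [ 473.8 -226.9   -0.7] [316.  397.7]
side tray 0.18 [502.2 204.  134.8] [231.2 201.6]
side tin_mid 0.82 [604.9 255.2  24.8] [268.8 222.5]
side glue_mid 0.94 [551.1   3.6  67. ] [294.6 271.5]
wrist tray 0.81 [ 472.5 -231.2    1.9] [  8.8 449. ]
wrist tin_mid 0.65 [ 473.  -230.6    1.6] [  9.1 449.1]
```

View pics/scene0.png

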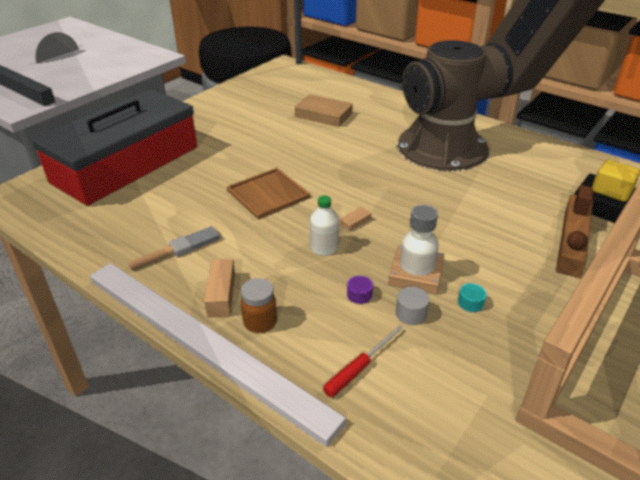

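View pics/side0.png

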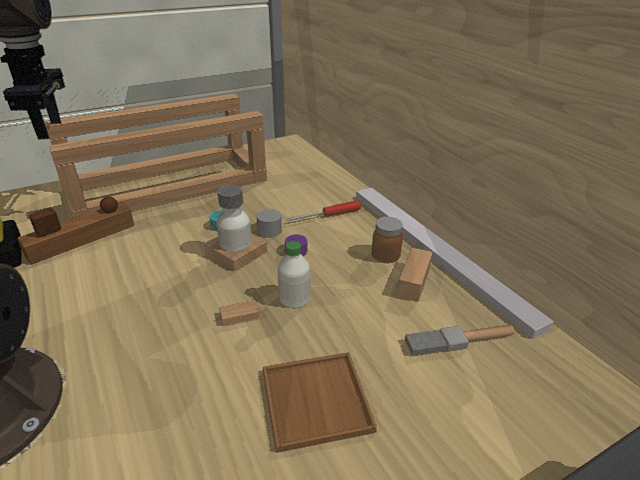

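The cap on the bottle is at scene (424,218) and side (230,197). It is ribbed and dark grey, and it sits on the white bottle in the pine holder. The purple one at scene (360,290) and the turquoise one at (472,297) are look-alikes, the grey one at (412,305) is the tin, and the tray is at (267,194).

Next I go above the cap.

Request:
{"api": "apply_moves", "payload": {
  "increments": [
    [[5.1, 0, -3.3], [0, 0, 0], 9.5],
    [[5.1, 0, -3.3], [0, 0, 0], 9.5],
    [[5.1, 0, -3.3], [0, 0, 0], 9.5],
    [[5.1, 0, -3.3], [0, 0, 0], 9.5],
    [[5.1, 0, -3.3], [0, 0, 0], 9.5]
  ]
}}

```text
t: 1.68
eef_pos: [392.8, 350.0, 214.4]
tcp_rot: [-1.569, -0.001, -0.321]
ft_force: [0.8, 0.3, -0.7]
opening: 1.0
```

Request:
{"api": "apply_moves", "payload": {
  "increments": [
    [[5.1, 0, -3.3], [0, 0, 0], 9.5],
    [[5.1, 0, -3.3], [0, 0, 0], 9.5],
    [[0, 0, 0], [0, 10, 0], 9.5],
    [[0, 0, 0], [0, 10, 0], 9.5],
    [[0, 0, 0], [0, 10, 0], 9.5]
  ]
}}

```text
t: 2.3
eef_pos: [473.8, 247.7, 214.9]
tcp_rot: [-1.567, -0.0, -0.865]
ft_force: [-0.2, -0.1, 0.1]
opening: 0.997
```

Request:
{"api": "apply_moves", "payload": {
  "increments": [
    [[0, 0, 0], [0, 10, 0], 9.5],
    [[0, 0, 0], [0, 10, 0], 9.5],
    [[0, 0, 0], [0, 5, 0], 9.5],
    [[0, 0, 0], [0, 0, 0], 9.5],
    [[0, 0, 0], [0, 0, 0], 9.5]
  ]
}}

```text
t: 2.92
eef_pos: [474.0, 247.5, 215.2]
tcp_rot: [-1.567, 0.001, -1.315]
ft_force: [-0.6, -0.3, 0.2]
opening: 1.001
```

```bash
cat > w.py <<'E'
import sys
from h import *
for i in range(2):
    st=readout.state();p=read_camera('wrist')
    for th in ['cap','neck_seat','bottle']:
        for d in nets.mark_of(p,th)[:2]:
            w=cam2w(p,d['point'],st)
            print(th,round(d['confidence'],2),np.round(w,1),pixc(p,d['point']))
save(p,sys.argv[1])
Rm=R.from_euler('xyz',st['tcp_rot']).as_matrix()
print(np.round(st['eef_pos'],1),np.round(st['tcp_rot'],3),np.round(st['joints'],2),'F',np.round(st['ft_force'],1),st['t'])
tgt=np.array([float(x) for x in sys.argv[2:5]])
print('tool delta to target',np.round(Rm.T@(tgt-st['eef_pos']),1))
E
python3 w.py w1.png 503 208.5 180
```

```text
cap 0.73 [509.9 335.4  15.3] [373.6 137.9]
cap 0.7 [623.8 149.3  17.8] [420.1 326.3]
bottle 0.66 [502.1 204.2  -1.8] [331.2 252.9]
bottle 0.25 [799.5 -67.1  21.3] [467.4 460.6]
cap 0.88 [510.9 335.5  15. ] [374.5 138. ]
cap 0.85 [504.3 207.2 143.4] [342.9 310.2]
bottle 0.81 [504.  209.6   0.7] [334.3 249.4]
[474.  247.5 215.2] [-1.567e+00  1.000e-03 -1.317e+00] [0.36 0.36 1.78 0.   0.99 0.1 ] F [ 0.7 -0.  -0.5] 3.125
tool delta to target [45.1 35.2 18.1]
```

Request:
{"api": "apply_moves", "payload": {
  "increments": [
    [[2.2, 0, 0.9], [0, 0, 0], 9.5],
    [[2.3, 0, 0.9], [0, 0, 0], 9.5],
    [[0, 1.5, 0], [0, 0, 0], 9.5],
    [[0, 0, 0], [0, 0, 0], 9.5],
    [[0, 0, 0], [0, 0, 0], 9.5]
  ]
}}

```text
t: 3.95
eef_pos: [502.5, 208.6, 199.0]
tcp_rot: [-1.567, 0.002, -1.316]
ft_force: [-0.6, 0.3, -0.5]
opening: 1.002
```

```bash
python3 w.py w2.png 503.5 208.3 180; python3 - <<'E'
from h import *
for n in ['scene','side','side','scene']:
    p=read_camera(n)
    for th in ['cap','neck_seat','bottle']:
        for d in nets.mark_of(p,th)[:3]:
            w=cam2w(p,d['point'])
            if np.hypot(w[0]-503,w[1]-208)<40: print(n,th,round(d['confidence'],2),np.round(w,1))
E
```

```text
cap 0.93 [510.8 332.2  14.9] [358.2  94.6]
cap 0.65 [624.1 145.2  17.7] [411.7 301. ]
bottle 0.88 [5.036e+02 2.075e+02 2.000e-01] [317.3 213.7]
bottle 0.17 [507.5 212.4 147.6] [325.9 255.1]
cap 0.97 [511.3 332.9  15.4] [358.6  93.7]
cap 0.95 [624.  150.7  18.8] [413.3 296.6]
bottle 0.57 [ 5.043e+02  2.064e+02 -2.000e-01] [317.4 214.6]
[502.7 208.5 199.3] [-1.567  0.002 -1.315] [0.27 0.39 1.78 0.   0.97 0.01] F [ 0.4 -0.3  0.6] 4.15
tool delta to target [ 0.4 19.3  0.6]
scene cap 0.67 [498.8 210.1 147.8]
scene neck_seat 0.71 [503.1 207.1 143.6]
scene bottle 0.81 [499.3 212.6   0.8]
side cap 0.8 [500.5 207.  144.5]
side bottle 0.98 [ 5.052e+02  2.076e+02 -1.000e-01]
side cap 0.86 [498.7 205.2 146.4]
side neck_seat 0.73 [504.7 214.1 143.8]
side bottle 0.91 [501.9 208.7  -2. ]
scene cap 0.81 [497.1 210.3 146.6]
scene neck_seat 0.87 [507.3 207.3 146.3]
scene bottle 0.68 [501.6 213.5   3.5]
```

View pics/w2.png

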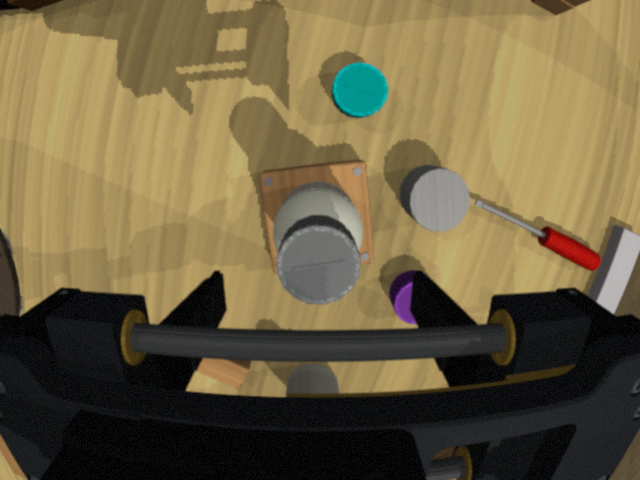

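The wrist view shows the grey ribbed cap's top centred near (318,263), about 41 px in radius, on the white bottle in the square holder. The jaws lie to its left and right. I'll turn that into a position.

```bash
cat >> h.py <<'E'
def topfit(p,st,u,v,zt):
    f=240/np.tan(np.radians(p['vfov'])/2);M=np.array(p['mount']);Rm=R.from_euler('xyz',st['tcp_rot']).as_matrix()
    d=np.array([u-p['cx'],v-p['cy']]);r=np.hypot(*d);th=r/f
    ray=np.r_[d/r*np.sin(th),np.cos(th)]
    D=Rm@M[:3,:3]@ray;o=Rm@M[:3,3]+np.array(st['eef_pos'])
    return o+D*(zt-o[2])/D[2]
E
python3 - <<'E'
from h import *
st=readout.state();p=read_camera('wrist')
for uv in [(318,263),(276.5,263),(360,263),(318,222),(318,304)]: print(uv,np.round(topfit(p,st,*uv,160),1))
print(np.round(p['mount'],3),p['vfov'],p['cx'],p['cy'])
c=cv2.resize(p['img'][200:320,250:400],None,fx=5,fy=5,interpolation=cv2.INTER_CUBIC);cv2.imwrite('pics/c1.png',c[:,:,::-1])
E
```

```text
(318, 263) [503.2 209.7 160. ]
(276.5, 263) [479.  203.4 160. ]
(360, 263) [527.7 216.  160. ]
(318, 222) [496.8 234.1 160. ]
(318, 304) [510.1 183.4 160. ]
[[-1.00000e-03  9.63000e-01  2.69000e-01 -7.52800e+01]
 [-1.00000e-03 -2.69000e-01  9.63000e-01 -1.71388e+02]
 [ 1.00000e+00  0.00000e+00  1.00000e-03  2.91000e-01]
 [ 0.00000e+00  0.00000e+00  0.00000e+00  1.00000e+00]] 65.70646984690485 317.7872460535428 238.5999132491844
```

View pics/c1.png

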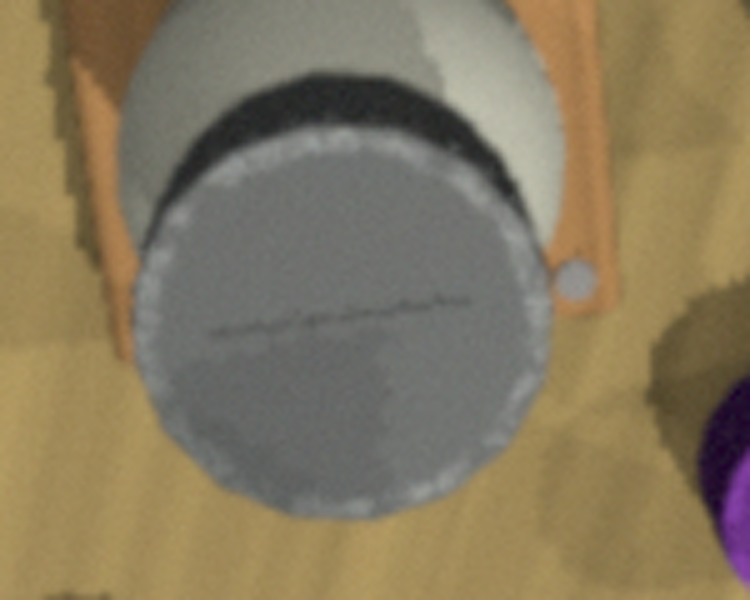

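The enlarged crop confirms the right cap: grey, ribbed and on the bottle. Its centre is about (319,264.5), which puts it near (503.8,209) and about 1 mm off the jaw centre line. I'll descend.

Request:
{"api": "apply_moves", "payload": {
  "increments": [
    [[0, 2.0, 0.1], [0, 0, 0], 9.5],
    [[0, 2.0, 0], [0, 0, 0], 9.5],
    [[0, 2.0, 0], [0, 0, 0], 9.5],
    [[0, 1.5, 0], [0, 0, 0], 9.5],
    [[0, 0, 0], [0, 0, 0], 9.5]
  ]
}}

```text
t: 5.82
eef_pos: [504.6, 208.7, 122.5]
tcp_rot: [-1.565, 0.002, -1.316]
ft_force: [0.1, -0.6, -0.8]
opening: 1.001
```

```bash
python3 w.py w3.png 503.8 209 126|tail -2
```

```text
[505.3 209.  124. ] [-1.563  0.002 -1.316] [0.27 0.49 1.85 0.   0.79 0.01] F [ 0.  -0.3  1.1] 6.025
tool delta to target [-0.4 -2.1 -1.4]
```

Request:
{"api": "apply_moves", "payload": {
  "increments": [
    [[0, 0, -0.1], [-0.4, 0, 0], 7.0],
    [[0, 0, 0], [0, 0, 0], 5.6],
    [[0, 0, 0], [0, 0, 0], 5.6],
    [[0, 0, 0], [0, 0, 0], 5.6],
    [[0, 0, 0], [0, 0, 0], 5.6]
  ]
}}

```text
t: 6.85
eef_pos: [504.2, 208.7, 124.1]
tcp_rot: [-1.57, 0.002, -1.316]
ft_force: [-0.2, -0.2, 0.1]
opening: 0.596
```

```bash
python3 w.py w4.png 503.8 209 126|tail -2;python3 - <<'E'
import cv2
c=cv2.imread('pics/w4.png')[240:460,200:440];cv2.imwrite('pics/w4c.png',cv2.resize(c,None,fx=2.7,fy=2.7,interpolation=2))
E
```

```text
[504.2 208.7 124.1] [-1.57   0.002 -1.316] [0.27 0.49 1.85 0.   0.8  0.01] F [-0.2  0.1  0.1] 7.05
tool delta to target [-0.4 -1.9 -0.3]
```

View pics/w4c.png

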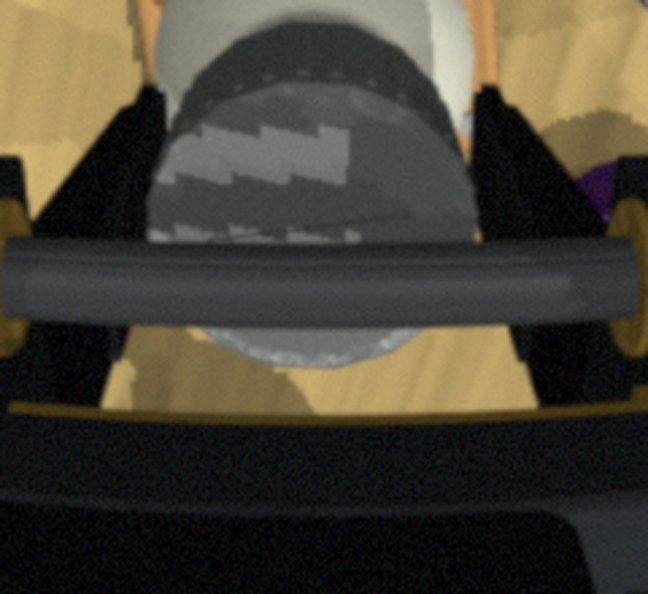

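The cap spans x 148–475 in the crop (mid 311) and the fingers are centred near 319, so the cap sits about 1 mm towards tool −z. I'll shift that far and close in steps, watching the force.

Request:
{"api": "apply_moves", "payload": {
  "increments": [
    [[0, 0, -0.1], [0, 0, 0], 5.3],
    [[0, 0, 0], [0, 0, 0], 5.2],
    [[0, 0, 0], [0, 0, 0], 5.1],
    [[0, 0, 0], [0, 0, 0], 5.05],
    [[0, 0, 0], [0, 0, 0], 5.0]
  ]
}}

```text
t: 7.88
eef_pos: [503.1, 208.3, 124.1]
tcp_rot: [-1.57, 0.002, -1.316]
ft_force: [-0.3, 0.4, 0.5]
opening: 0.534
```

Request:
{"api": "apply_moves", "payload": {
  "increments": [
    [[0, 0, 0], [0, 0, 0], 4.95],
    [[0, 0, 0], [0, 0, 0], 4.9],
    [[0, 0, 0], [0, 0, 0], 4.7],
    [[0, 0, 0], [0, 0, 0], 4.5],
    [[0, 0, 0], [0, 0, 0], 4.0]
  ]
}}

```text
t: 8.5
eef_pos: [503.1, 208.4, 124.0]
tcp_rot: [-1.57, 0.002, -1.316]
ft_force: [-0.5, 0.2, 0.6]
opening: 0.527
```

Request:
{"api": "apply_moves", "payload": {
  "increments": [
    [[0, 0.05, 0], [0, 0, 0], 3],
    [[0, 0.1, 0], [0, 0, 0], 3],
    [[0, 0.1, 0], [0, 0, 0], 3],
    [[0, 0.1, 0], [0, 0, 0], 3],
    [[0, 0.1, 0], [0, 0, 0], 3]
  ]
}}

```text
t: 9.12
eef_pos: [503.2, 208.4, 121.9]
tcp_rot: [-1.568, 0.002, -1.316]
ft_force: [-2.5, -1.9, 7.3]
opening: 0.521
```

Request:
{"api": "apply_moves", "payload": {
  "increments": [
    [[0, 0.1, 0], [0, 0, 0], 3],
    [[0, 0.1, 0], [0, 0, 0], 3],
    [[0, 0.1, 0], [-0.1, 0, 0], 3],
    [[0, 0.1, 0], [0, 0, 0], 3],
    [[0, 0.05, 0], [0, 0, 0], 3]
  ]
}}

```text
t: 9.75
eef_pos: [503.2, 208.4, 120.2]
tcp_rot: [-1.568, 0.001, -1.315]
ft_force: [-3.3, -0.4, 7.9]
opening: 0.527
```

Request:
{"api": "apply_moves", "payload": {
  "increments": [
    [[0, 0.1, 0], [0, 0, 0], 3],
    [[0, 0.1, 0], [0, 0, 0], 3],
    [[0, 0.1, 0], [-0.1, 0, 0], 3],
    [[0, 0.1, 0], [0, 0, 0], 3],
    [[0, 0.05, 0], [0, 0, 0], 3]
  ]
}}

```text
t: 10.38
eef_pos: [503.3, 208.4, 118.9]
tcp_rot: [-1.567, 0.001, -1.315]
ft_force: [-2.5, -1.0, 8.6]
opening: 0.527
```

Request:
{"api": "apply_moves", "payload": {
  "increments": [
    [[0, 0.12, 0], [0, 0, 0], 3],
    [[0, 0.12, 0], [0, 0, 0], 3],
    [[0, 0.12, 0], [-0.1, 0, 0], 3],
    [[0, 0.1, 0], [0, 0, 0], 3],
    [[0, 0.05, 0], [0, 0, 0], 3]
  ]
}}

```text
t: 11.0
eef_pos: [503.3, 208.4, 117.3]
tcp_rot: [-1.566, 0.001, -1.315]
ft_force: [-3.1, -0.9, 9.5]
opening: 0.523
```

Request:
{"api": "apply_moves", "payload": {
  "increments": [
    [[0, 0.12, 0], [0, 0, 0], 3],
    [[0, 0.12, 0], [0, 0, 0], 3],
    [[0, 0.12, 0], [-0.2, 0, 0], 3],
    [[0, 0.1, 0], [0, 0, 0], 3],
    [[0, 0.05, 0], [0, 0, 0], 3]
  ]
}}

```text
t: 11.62
eef_pos: [503.3, 208.4, 115.9]
tcp_rot: [-1.567, 0.001, -1.314]
ft_force: [-3.0, -1.5, 10.6]
opening: 0.519
```

Request:
{"api": "apply_moves", "payload": {
  "increments": [
    [[0, 0.1, 0], [0, 0, 0], 3],
    [[0, 0.1, 0], [0, 0, 0], 3],
    [[0, 0.1, 0], [-0.1, 0, 0], 3],
    [[0, 0.08, 0], [0, 0, 0], 3],
    [[0, 0.08, 0], [0, 0, 0], 3]
  ]
}}

```text
t: 12.25
eef_pos: [503.4, 208.4, 115.2]
tcp_rot: [-1.566, 0.001, -1.314]
ft_force: [-2.6, -1.5, 10.3]
opening: 0.524
```

Request:
{"api": "apply_moves", "payload": {
  "increments": [
    [[0, 0.12, 0], [0, 0, 0], 3],
    [[0, 0.12, 0], [0, 0, 0], 3],
    [[0, 0.12, 0], [-0.1, 0, 0], 3],
    [[0, 0.12, 0], [0, 0, 0], 3],
    [[0, 0.12, 0], [0, 0, 0], 3]
  ]
}}

```text
t: 12.88
eef_pos: [503.5, 208.4, 113.3]
tcp_rot: [-1.564, 0.0, -1.313]
ft_force: [-3.4, -1.9, 11.0]
opening: 0.521
```

Request:
{"api": "apply_moves", "payload": {
  "increments": [
    [[0, 0.12, 0], [-0.2, 0, 0], 3],
    [[0, 0.12, 0], [0, 0, 0], 3],
    [[0, 0.12, 0], [-0.2, 0, 0], 3],
    [[0, 0.12, 0], [0, 0, 0], 3],
    [[0, 0.12, 0], [0, 0, 0], 3]
  ]
}}

```text
t: 13.5
eef_pos: [503.3, 208.4, 111.8]
tcp_rot: [-1.569, 0.0, -1.313]
ft_force: [-5.3, -2.2, 15.6]
opening: 0.525
```

Bottomed at about 12 mm with 15.6 N. Now I turn it anticlockwise while holding it down.

Request:
{"api": "apply_moves", "payload": {
  "increments": [
    [[0, 0.12, 0], [0, -3, 0], 3],
    [[0, 0.12, 0], [0, -4, 0], 3],
    [[0, 0.12, 0], [0, -4, 0], 3],
    [[0, 0.12, 0], [0, -4, 0], 3],
    [[0, 0.12, 0], [0, -4, 0], 3]
  ]
}}

```text
t: 14.12
eef_pos: [504.6, 209.5, 111.9]
tcp_rot: [-1.561, -0.002, -0.972]
ft_force: [-4.7, -0.1, 16.3]
opening: 0.522
```

Request:
{"api": "apply_moves", "payload": {
  "increments": [
    [[0, 0.12, -0.04], [-0.3, -4, 0], 3],
    [[0, 0.12, -0.04], [0, -4, 0], 3],
    [[0, 0.12, -0.04], [-0.2, -4, 0], 3],
    [[0, 0.12, -0.03], [0, -4, 0], 3],
    [[0, 0.12, -0.02], [0, -4, 0], 3]
  ]
}}

```text
t: 14.75
eef_pos: [504.6, 209.7, 111.9]
tcp_rot: [-1.565, -0.007, -0.611]
ft_force: [-3.7, -0.7, 15.3]
opening: 0.525
```

Request:
{"api": "apply_moves", "payload": {
  "increments": [
    [[0, 0.12, -0.03], [-0.2, -4, 0.3], 3],
    [[0, 0.12, -0.03], [0, -3, 0], 3],
    [[0, 0.12, -0.02], [-0.1, -3, 0.1], 3],
    [[0, 0.12, 0], [0, -1, 0], 3],
    [[0, 0.12, 0], [0, 0, 0], 3]
  ]
}}

```text
t: 15.38
eef_pos: [504.5, 209.9, 111.9]
tcp_rot: [-1.566, -0.004, -0.412]
ft_force: [-4.2, -2.4, 15.7]
opening: 0.525
```

```bash
python3 w.py w5.png 503.8 209 126|tail -2;python3 - <<'E'
import cv2
c=cv2.imread('pics/w5.png')[240:460,200:440];cv2.imwrite('pics/w5c.png',cv2.resize(c,None,fx=2.7,fy=2.7,interpolation=2))
E
```

```text
[504.5 209.9 111.8] [-1.567 -0.004 -0.412] [ 0.27  0.51  1.86  0.    0.76 -0.89] F [-4.6 -1.4 16. ] 15.575
tool delta to target [ -0.2 -14.2  -1. ]
```

View pics/w5c.png

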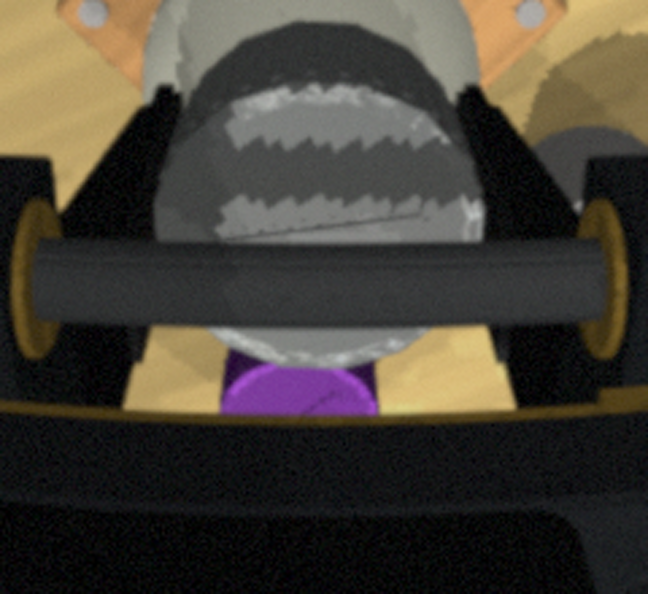

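The crease on the cap runs (225,240)–(415,213), the same relative to the fingers as before, so the cap turned with the grip by about 52° and did not slip. I lift straight up.

Request:
{"api": "apply_moves", "payload": {
  "increments": [
    [[0, -0.2, 0], [0, 0, 0], 3],
    [[0, -0.5, 0], [0, 0, 0], 3],
    [[0, -0.8, 0], [0, 0, 0], 3],
    [[0, -1.0, 0], [0, 0, 0], 3],
    [[0, -1.2, 0], [0, 0, 0], 3]
  ]
}}

```text
t: 16.4
eef_pos: [504.2, 209.7, 151.5]
tcp_rot: [-1.566, -0.004, -0.412]
ft_force: [-0.5, 0.5, -0.5]
opening: 0.522
```

Request:
{"api": "apply_moves", "payload": {
  "increments": [
    [[0, -1.5, 0], [0, 0, 0], 3],
    [[0, -2, 0], [0, 0, 0], 3],
    [[0, -2, 0], [0, 0, 0], 3],
    [[0, -1, 0], [0, 0, 0], 3],
    [[0, 0, 0], [0, 0, 0], 3]
  ]
}}

```text
t: 17.02
eef_pos: [504.0, 209.6, 221.9]
tcp_rot: [-1.565, -0.006, -0.412]
ft_force: [0.3, 0.4, -0.1]
opening: 0.526
```

```bash
python3 w.py w6.png 474 -229 214|tail -2;python3 - <<'E'
from h import *
for n in ['scene','side']:
    p=read_camera(n);save(p,n+'6.png')
    for th in ['cap','tray']:
        for d in nets.mark_of(p,th)[:4]: print(n,th,round(d['confidence'],2),np.round(cam2w(p,d['point']),1))
a=cv2.imread('pics/side6.png')[90:270,120:340];b=cv2.imread('pics/w6.png')[200:460,180:460]
cv2.imwrite('pics/j6.png',np.hstack([cv2.resize(a,(440,360)),cv2.resize(b,(360,360))]))
E
```

```text
[503.6 209.4 220.5] [-1.566 -0.004 -0.412] [ 0.27  0.37  1.75  0.    1.01 -0.89] F [ 0.7  0.6 -1. ] 17.225
tool delta to target [ 148.3    5.3 -413.7]
scene cap 0.96 [624.  152.2  10.6]
scene cap 0.66 [497.7 210.5 242. ]
scene cap 0.65 [513.3 335.5  16.3]
scene tray 0.87 [ 472.6 -227.8    1.4]
side cap 0.69 [499.2 207.9 242.9]
side cap 0.62 [619.3 144.9  14.7]
side cap 0.61 [500.7 207.1 136.2]
side cap 0.5 [508.1 334.6  14.3]
side tray 0.56 [ 4.728e+02 -2.255e+02  3.000e-01]
```

View pics/j6.png

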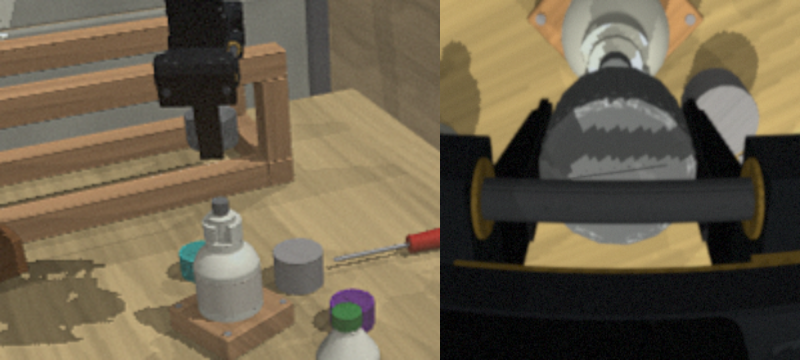

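The cap is off and held, and the bottle shows its bare neck and stopper. However, the fingertips reach about 6 mm below the cap's rim, so in the tray the cap would fall those 6 mm on release. To set it down properly, I'll rest it loosely back on the sprung stopper (unlocked, guided by the neck) and regrip it higher.

Request:
{"api": "apply_moves", "payload": {
  "increments": [
    [[0.06, 2.0, 0.06], [0, 0, 0], 3],
    [[0, 2.0, 0], [-0.2, 0, 0.2], 3],
    [[0, 2.0, 0], [0, 0, 0], 3],
    [[0, 1.0, 0], [0, 0, 0], 3],
    [[0, 0, 0], [0, 0, 0], 3]
  ]
}}

```text
t: 18.35
eef_pos: [505.6, 210.2, 150.0]
tcp_rot: [-1.568, -0.003, -0.412]
ft_force: [-0.1, 0.4, 0.5]
opening: 0.526
```

Request:
{"api": "apply_moves", "payload": {
  "increments": [
    [[-0.08, 0, -0.07], [0, 0, 0], 3],
    [[0, 0.5, 0], [0, 0, 0], 3],
    [[0, 0.4, 0], [0, 0, 0], 3],
    [[0, 0.4, 0], [0, 0, 0], 3],
    [[0, 0, 0], [0, 0, 0], 3]
  ]
}}

```text
t: 18.98
eef_pos: [505.1, 210.0, 137.7]
tcp_rot: [-1.567, -0.005, -0.412]
ft_force: [-0.1, -0.3, -0.5]
opening: 0.525
```

Request:
{"api": "apply_moves", "payload": {
  "increments": [
    [[-0.05, 0.3, -0.03], [-0.1, 0, 0.2], 3],
    [[0, 0.3, 0], [0, 0, 0], 3],
    [[0, 0.3, 0], [0, 0, 0], 3],
    [[0, 0.1, 0], [0, 0, 0], 3],
    [[0, 0, 0], [0, 0, 0], 3]
  ]
}}

```text
t: 19.6
eef_pos: [504.4, 209.8, 127.6]
tcp_rot: [-1.569, -0.001, -0.411]
ft_force: [-2.3, -1.2, 4.3]
opening: 0.529
```

Seated on the stopper with about 4 N. I open the jaws.

Request:
{"api": "apply_moves", "payload": {
  "increments": [
    [[0, 0, 0], [0, 0, 0], 3],
    [[0, 0, 0], [0, 0, 0], 5.2],
    [[0, 0, 0], [0, 0, 0], 5.4],
    [[0, 0, 0], [0, 0, 0], 5.7],
    [[0, 0, 0], [0, 0, 0], 6.2]
  ]
}}

```text
t: 20.23
eef_pos: [504.8, 210.1, 127.5]
tcp_rot: [-1.568, -0.002, -0.412]
ft_force: [-0.7, -0.9, -0.2]
opening: 0.64
```

Request:
{"api": "apply_moves", "payload": {
  "increments": [
    [[0, -0.3, 0], [0, 0, 0], 6.2],
    [[0, -0.3, 0], [0, 0, 0], 6.2],
    [[0, -0.2, 0], [0, 0, 0], 6.2],
    [[0, 0, 0], [0, 0, 0], 6.2],
    [[0, 0, 0], [0, 0, 0], 6.2]
  ]
}}

```text
t: 20.85
eef_pos: [504.9, 210.1, 136.2]
tcp_rot: [-1.568, -0.002, -0.412]
ft_force: [-0.0, -0.8, 0.2]
opening: 0.652
```

```bash
python3 w.py w7.png 504.4 209.8 135|tail -2;python3 - <<'E'
from h import *
p=read_camera('side');save(p,'side7.png')
a=cv2.imread('pics/side7.png')[130:270,160:300];b=cv2.imread('pics/w7.png')[200:460,180:460]
cv2.imwrite('pics/j7.png',np.hstack([cv2.resize(a,(400,400)),cv2.resize(b,(400,400))]))
E
```

```text
[504.9 210.1 136.1] [-1.568 -0.002 -0.412] [ 0.27  0.48  1.84  0.    0.82 -0.89] F [0.  0.4 0.4] 21.05
tool delta to target [-0.4  1.1 -0.4]
```

View pics/j7.png

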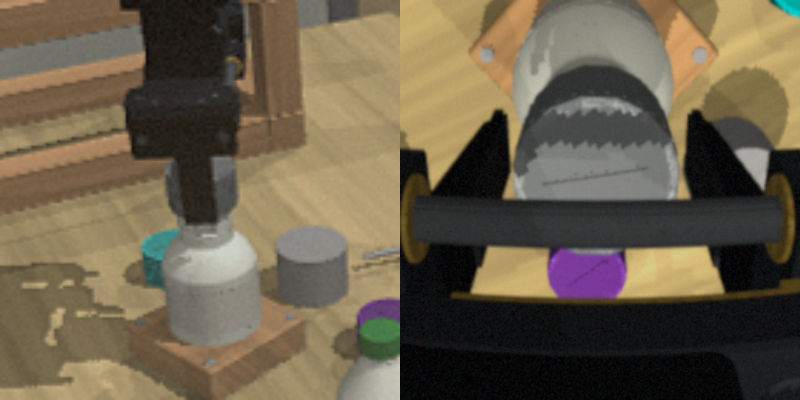

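The cap sits upright on the stopper, centred between the fingers, and the tips are now just above its rim. I regrip.

Request:
{"api": "apply_moves", "payload": {
  "increments": [
    [[0, 0, 0], [0, 0, 0], 5.6],
    [[0, 0, 0], [0, 0, 0], 5.3],
    [[0, 0, 0], [0, 0, 0], 5.1],
    [[0, 0, 0], [0, 0, 0], 5.0],
    [[0, 0, 0], [0, 0, 0], 4.8]
  ]
}}

```text
t: 21.92
eef_pos: [504.8, 209.8, 136.1]
tcp_rot: [-1.568, -0.002, -0.411]
ft_force: [0.2, -0.4, 0.2]
opening: 0.523
```

Request:
{"api": "apply_moves", "payload": {
  "increments": [
    [[0, 0, 0], [0, 0, 0], 4],
    [[0, 0, 0], [0, 0, 0], 3],
    [[0, 0, 0], [0, 0, 0], 3],
    [[0, -0.3, 0], [0, 0, 0], 3],
    [[0, -0.5, 0], [0, 0, 0], 3]
  ]
}}

```text
t: 22.55
eef_pos: [504.6, 209.8, 144.2]
tcp_rot: [-1.569, -0.001, -0.412]
ft_force: [-0.3, -0.3, -0.8]
opening: 0.527
```

Request:
{"api": "apply_moves", "payload": {
  "increments": [
    [[0, -1.0, 0], [0, 0, 0], 3],
    [[0, -2, 0], [0, 0, 0], 3],
    [[0, -2, 0], [0, 0, 0], 3],
    [[0, -1.5, 0], [0, 0, 0], 3],
    [[0, -0.5, 0], [0, 0, 0], 3]
  ]
}}

```text
t: 23.18
eef_pos: [504.7, 210.1, 219.5]
tcp_rot: [-1.567, -0.003, -0.411]
ft_force: [-0.1, 0.8, -0.3]
opening: 0.524
```

```bash
python3 w.py w8.png 473 -228.5 215|tail -2;python3 - <<'E'
from h import *
for n in ['scene','side']:
    p=read_camera(n)
    for d in nets.mark_of(p,'cap')[:4]: print(n,round(d['confidence'],2),np.round(cam2w(p,d['point']),1))
E
```

```text
[504.3 209.9 217.7] [-1.568e+00 -1.000e-03 -4.120e-01] [ 0.27  0.37  1.75  0.    1.01 -0.89] F [-0.6  1.   0.1] 23.375
tool delta to target [ 146.7    1.8 -414.3]
scene 0.87 [620.  154.2  14.2]
scene 0.86 [513.1 333.4  15.8]
scene 0.7 [498.5 210.1 230.5]
side 0.5 [619.8 144.2  15.5]
side 0.49 [510.1 333.5  18.9]
```

Request:
{"api": "apply_moves", "payload": {
  "increments": [
    [[1.0, 0, -3.0], [0, 0, 0], 3],
    [[1.7, 0, -4.8], [0, 0, 0], 3],
    [[1.7, 0, -4.8], [0, 0, 0], 3],
    [[1.7, 0, -4.8], [0, 0, 0], 3],
    [[1.7, 0, -4.8], [0, 0, 0], 3]
  ]
}}

```text
t: 24.4
eef_pos: [487.2, -28.5, 217.0]
tcp_rot: [-1.568, -0.002, -0.405]
ft_force: [1.6, -0.2, 0.2]
opening: 0.523
```

Request:
{"api": "apply_moves", "payload": {
  "increments": [
    [[1.7, 0, -4.8], [0, 0, 0], 3],
    [[1.7, 0, -4.8], [0, 0, 0], 3],
    [[1.7, 0, -4.8], [0, 0, 0], 3],
    [[1.0, 0, -2.5], [0, 0, 0], 3],
    [[0, 0, 0], [0, 0, 0], 3]
  ]
}}

```text
t: 25.02
eef_pos: [475.1, -216.9, 216.6]
tcp_rot: [-1.568, -0.003, -0.41]
ft_force: [0.5, 0.9, -0.6]
opening: 0.518
```

```bash
python3 w.py w9.png 473 -228.5 60|tail -2; python3 - <<'E'
from h import *
st=readout.state();p=read_camera('wrist')
for d in nets.mark_of(p,'tray')[:2]: print(round(d['confidence'],2),np.round(cam2w(p,d['point'],st),1))
E
```

```text
[ 475.4 -214.4  216.8] [-1.568 -0.003 -0.407] [-0.55  0.34  1.81  0.    0.99 -1.72] F [-1.2 -0.4 -1.2] 25.225
tool delta to target [  3.  156.8 -14.4]
0.65 [ 470.4 -227.8    3.4]
```

Request:
{"api": "apply_moves", "payload": {
  "increments": [
    [[0.3, 2.0, -1.4], [0, 0, 0], 3],
    [[0, 4, 0], [0, 0, 0], 3],
    [[0, 4, 0], [0, 0, 0], 3],
    [[0, 4, 0], [0, 0, 0], 3],
    [[0, 2, 0], [0, 0, 0], 3]
  ]
}}

```text
t: 26.15
eef_pos: [475.3, -229.1, 54.6]
tcp_rot: [-1.569, -0.01, -0.405]
ft_force: [0.2, -0.4, 0.7]
opening: 0.522
```

```bash
python3 w.py w10.png 473 -228.5 10|tail -2
```

```text
[ 476.  -229.6   56.8] [-1.569 -0.011 -0.405] [-0.58  0.58  1.95  0.01  0.6  -1.75] F [0.7 0.3 0.4] 26.35
tool delta to target [-3.8 46.8 -0.3]
```

Request:
{"api": "apply_moves", "payload": {
  "increments": [
    [[-0.2, 1.5, 0], [0, 0, 0.6], 3],
    [[0, 1.2, 0], [0, 0, 0], 3],
    [[0, 0.7, 0], [0, 0, 0], 3],
    [[0, 0.2, 0], [0, 0, 0], 3],
    [[0, 0, 0], [0, 0, 0], 3]
  ]
}}

```text
t: 27.18
eef_pos: [474.7, -229.1, 19.4]
tcp_rot: [-1.57, -0.003, -0.405]
ft_force: [-0.7, -0.3, -0.9]
opening: 0.524
```

Request:
{"api": "apply_moves", "payload": {
  "increments": [
    [[0, 0.3, 0], [0, 0, 0.1], 3],
    [[0, 0.3, 0], [0, 0, 0], 3],
    [[0, 0.15, 0], [0, 0, 0], 3],
    [[0, 0.1, 0], [0, 0, 0], 3],
    [[0, 0.05, 0], [0, 0, 0], 3]
  ]
}}

```text
t: 27.8
eef_pos: [475.0, -229.3, 10.4]
tcp_rot: [-1.57, -0.002, -0.405]
ft_force: [0.4, 0.5, -0.9]
opening: 0.522
```

Request:
{"api": "apply_moves", "payload": {
  "increments": [
    [[0, 0.08, 0], [0, 0, 0], 3],
    [[0, 0.08, 0], [0, 0, 0], 3],
    [[0, 0.08, 0], [0, 0, 0], 3],
    [[0, 0.06, 0], [0, 0, 0], 3],
    [[0, 0.06, 0], [0, 0, 0], 3]
  ]
}}

```text
t: 28.42
eef_pos: [475.1, -229.3, 8.1]
tcp_rot: [-1.57, -0.003, -0.405]
ft_force: [-1.3, 1.5, 10.1]
opening: 0.519
```

The cap is on the floor: TCP at 8.1 mm with 10 N upward. I ease off, open and retreat upward.

Request:
{"api": "apply_moves", "payload": {
  "increments": [
    [[0, 0, 0], [0, 0, 0], 3],
    [[0, 0, 0], [0, 0, 0], 5.3],
    [[0, 0, 0], [0, 0, 0], 5.7],
    [[0, 0, 0], [0, 0, 0], 6.4],
    [[0, 0, 0], [0, 0, 0], 6.8]
  ]
}}

```text
t: 29.05
eef_pos: [475.1, -229.4, 8.0]
tcp_rot: [-1.57, -0.003, -0.405]
ft_force: [0.3, -0.0, -0.1]
opening: 0.699
```

Request:
{"api": "apply_moves", "payload": {
  "increments": [
    [[0, -0.5, 0], [0, 0, 0], 6.8],
    [[0, -2, 0], [0, 0, 0], 6.8],
    [[0, -4, 0], [0, 0, 0], 6.8],
    [[0, -4, 0], [0, 0, 0], 6.8],
    [[0, -4, 0], [0, 0, 0], 6.8]
  ]
}}

```text
t: 29.68
eef_pos: [473.6, -228.7, 155.6]
tcp_rot: [-1.569, 0.003, -0.405]
ft_force: [-0.4, -0.0, -0.3]
opening: 0.713
```

Request:
{"api": "apply_moves", "payload": {
  "increments": [
    [[0, -2, 0], [0, 0, 0], 6.8],
    [[0, 0, 0], [0, 0, 0], 6.8],
    [[0, 0, 0], [0, 0, 0], 6.8],
    [[0, 0, 0], [0, 0, 0], 6.8],
    [[0, 0, 0], [0, 0, 0], 6.8]
  ]
}}

```text
t: 30.3
eef_pos: [473.4, -228.6, 177.3]
tcp_rot: [-1.569, 0.001, -0.405]
ft_force: [0.2, 0.6, 0.1]
opening: 0.712
```

```bash
python3 w.py w11.png 473 -228.5 10; python3 - <<'E'
from h import *
for n in ['scene','side']:
    p=read_camera(n);save(p,n+'11.png')
    for t in ['cap','tray','tin_mid','glue_mid']:
        for d in nets.mark_of(p,t)[:4]: print(n,t,round(d['confidence'],2),np.round(cam2w(p,d['point']),1))
a=cv2.imread('pics/side11.png')[130:480,180:600];b=cv2.imread('pics/w11.png')
cv2.imwrite('pics/j11.png',np.hstack([cv2.resize(a,(400,333)),cv2.resize(b,(400,333))]))
E
```

```text
cap 0.69 [ 477.3 -225.5   18.3] [322.3 223.2]
cap 0.89 [ 474.7 -227.7   17.8] [319.  220.9]
[ 473.6 -228.7  177.8] [-1.569 -0.    -0.405] [-0.58  0.4   1.84  0.    0.9  -1.74] F [-0.   1.   0.3] 30.5
tool delta to target [ -0.7 167.8  -0.3]
scene cap 0.7 [ 472.4 -227.6   19. ]
scene cap 0.65 [624.9 152.3  13.4]
scene cap 0.64 [509.1 336.3  16.2]
scene tray 0.68 [ 4.746e+02 -2.338e+02  3.000e-01]
scene tray 0.21 [499.6 209.9 128.6]
scene tin_mid 0.71 [609.  256.2  19.1]
scene glue_mid 0.91 [552.4   4.2  65.7]
side cap 0.7 [507.2 338.9  19. ]
side cap 0.63 [ 468.8 -231.5   23.7]
side cap 0.47 [620.  145.3  15.6]
side tray 0.92 [ 472.6 -229.8   -0.8]
side tin_mid 0.74 [606.2 259.8  23.3]
side glue_mid 0.7 [548.8   1.   66.3]
```

View pics/j11.png

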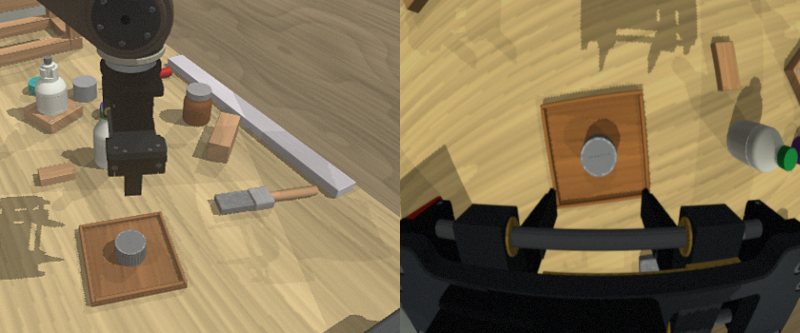

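The grey cap lies flat, top up, near the middle of the tray: left panel (130,247), right panel (598,156). The gripper is well clear. I hand in the job.

```bash
python3 -c "
from cell import env
print(env.job_done())"
```

```text
the job is handed in; nothing more can be done
None
```

The bottle is open and its cap is lying flat, top side up, near the middle of the tray. I handed the job in after about 30 s of the 70 s allowed; the hand-in gave no verdict.

- **Opening:** I pushed the cap down about 12 mm until it bottomed. I turned it about 52° anticlockwise while holding it down, then lifted it straight off. The readings while pressing and turning stayed at about 15–16 N down, with up to about 6 N sideways.
- **Extra step:** The fingertips reached about 6 mm below the cap's rim, so the cap would have fallen that far in the tray. I rested it, unlocked, on the sprung stopper and gripped it again higher up. That let me lower it until it touched the tray floor, where the force read about 10 N, before letting go.
- **Last checks:**
  - The cap is within about 6 mm of the tray centre; the position estimates disagree by that much.
  - Its estimated height is 18–24 mm, against about 21 mm expected for lying flat.
  - The gripper is about 150 mm above the cap, with no force reading beyond noise.
  - The tin and glue bottle were measured again and are where they were, within the estimate error. The other bystanders I did not measure again, but the arm went nowhere near them.

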